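# Tap the bottle caps shut, quickest to evaporate first

### The arm

A 6-joint arm with a two-finger parallel gripper is mounted at the origin on the work surface. World frame = base frame: x ahead of the robot, y to its left, z up, the work surface at z = 0. Lengths are in mm, angles in rad, forces in N, time in s.
With the tool pointing down it reaches from about 375 to 900 mm from the base axis. Payload 3.1 kg.
Tool frame: the origin (TCP) lies midway between the tips of the shut fingers; the grasp point (between the pads) lies 19 mm behind it; z points along the fingers, y is the direction in which the jaws open and shut (so a half turn about z gives the same grasp; the last joint's range is limited). The gripper opens to 85 mm and grips with 20 to 120 N. Pads are 22 mm wide; open, the fingers measure 114 mm over their backs; the gripper's body (76 mm by 85 mm) begins 54 mm behind the grasp point. The pads swing forward as they close: fully open they stand 13 mm farther back than shut.
Start: joints at [-1.448, 0.527, 1.433, -0, 1.181, -0.178], TCP at [185.798, -596.721, 231.31] pointing down, gripper open.
Joint ranges: [-3.08, 3.08], [-0.75, 2.2], [0.22, 2.44], [-1.43, 4.57], [0, 2.65], [-2.85, 2.85]. Speed limits (rad/s): [2.79, 2.79, 3.14, 3.14, 3.14, 3.14].

### API

Orientations are given as a unit quaternion [w, x, y, z].
In Python, from workcell import r gives the robot as it stands.
- The arm moves only by the tool play_rows, never from a script. Its argument "steps" is a list of rows, each a list of 7 numbers: the shift along the tool's x, y, z in cm, then the turn, a rotation vector about the tool's x, y, z in degrees, then the opening, from 0 (shut) to 1 (fully open). A call has 1 to 8 rows; each row is the pose to reach, as a shift and turn from the pose commanded when the call began, along the tool's axes at that moment; what a row does not reach only later rows make up. A row lasts 1/8 s, in which the tool goes at most 62.5 mm and 10.7 degrees, less where a joint would pass 70% of its speed; a pose out of reach is approached as far as the arm can. A call with a gripper value outside its range is refused whole. The fingers move at their own pace and stop on an object; "newtons" is the grip in N (left out, the last holds). Time passes only in rows, so rows that repeat a pose let the fingers close. It gives the time, the measured TCP pose, the force and the opening at its end, in the units of the state.
- r.state(): the state, without advancing time (a new reading comes with each control period).
- r.get_image(name): name is "side" or "top" or "wrist"; returns a dict with "color" (400x640x3 uint8, blue, green, red), "z_map" (400x640 float32, mm along the optical axis (not along the pixel's ray), 0 where there is no reading), "fx", "fy", "cx", "cy" (pixels), "camera_from_world" (4x4, takes a point from world to camera coordinates). Camera axes: x right, y down, z forward; pixel columns grow to the right and rows downward; lengths in mm; the calibration is good to about 2 mm. A picture is of the moment at which its call begins.
- r.sign_off(): hands the job in, once; it reports no verdict.
The state is a dict: "time_s": time; "joint_positions": joint angles; "joint_vel": joint speeds; "effort": joint torques, N m; "ee_pos": TCP position; "eef_rot": TCP orientation; "force": force on the tool from outside, world axes, zero at the start; "wrist_torque": the same for the moment, N m; "opening": finger opening in mm.
Only numpy, scipy, OpenCV 4.12 (cv2) and the standard library are available. Lean on these libraries where they do the work, as an engineer would, in place of code of your own. Each camera call takes 0.05 s, during which the arm holds its last target. There are 200 camera calls.

### The job

Close the push-pull caps of the finished ingredient bottles with light taps from above, the quickest to evaporate first: press the red cap fully down, then the green, then the blue. Leave the yellow cap up, as that bottle is still in use, press gently, and leave every bottle standing where it is without gripping or lifting it. Leave the other things on the table alone.

Things in the scene. Friction and masses are not known exactly. Their poses are not given: they have to be found in the camera images.
- red_bottle: White round plastic bottle with a red band and a red push-pull cap (alcohol), loose and upright, about 350 g. Body 66 mm in diameter up to 76 mm, then a neck 33 mm in diameter up to 102 mm. Origin: centre of its underside; z up.
- red_top (a point): Centre of the flat top of the red cap, 32 mm in diameter: an 8 mm red soft-rubber pad on a 6 mm grey disc; moves with the cap. The pad yields about 1 mm for every 4 N pressed on it and springs back, so a finger goes some 2 to 3 mm farther down than the cap itself. 130 mm above the table with the cap fully up, 118 mm fully down.
- red_cap (a joint): How far the red cap is pushed down into its bottle, m: 0 fully up (open), 0.012 fully down (shut, a hard stop). Stiff sliding fit: pushing it takes about 5.5 N at the top, rising to about 9 N near the bottom, and it stays where it is left, except for creeping or springing back by well under 1 mm. Starts between 0 and 0.0015.
- green_bottle: White round plastic bottle with a green band and a green push-pull cap (witch hazel), loose and upright, about 350 g. Body 66 mm in diameter up to 91 mm, then a neck 33 mm in diameter up to 117 mm. Origin: centre of its underside; z up.
- green_top (a point): Centre of the flat top of the green cap, 32 mm in diameter: an 8 mm green soft-rubber pad on a 6 mm grey disc; moves with the cap. The pad yields about 1 mm for every 4 N pressed on it and springs back, so a finger goes some 2 to 3 mm farther down than the cap itself. 145 mm above the table with the cap fully up, 133 mm fully down.
- green_cap (a joint): How far the green cap is pushed down into its bottle, m: 0 fully up (open), 0.012 fully down (shut, a hard stop). Stiff sliding fit: pushing it takes about 5.5 N at the top, rising to about 9 N near the bottom, and it stays where it is left, except for creeping or springing back by well under 1 mm. Starts between 0 and 0.0015.
- blue_bottle: White round plastic bottle with a blue band and a blue push-pull cap (glycerine), loose and upright, about 350 g. Body 66 mm in diameter up to 106 mm, then a neck 33 mm in diameter up to 132 mm. Origin: centre of its underside; z up.
- blue_top (a point): Centre of the flat top of the blue cap, 32 mm in diameter: an 8 mm blue soft-rubber pad on a 6 mm grey disc; moves with the cap. The pad yields about 1 mm for every 4 N pressed on it and springs back, so a finger goes some 2 to 3 mm farther down than the cap itself. 160 mm above the table with the cap fully up, 148 mm fully down.
- blue_cap (a joint): How far the blue cap is pushed down into its bottle, m: 0 fully up (open), 0.012 fully down (shut, a hard stop). Stiff sliding fit: pushing it takes about 5.5 N at the top, rising to about 9 N near the bottom, and it stays where it is left, except for creeping or springing back by well under 1 mm. Starts between 0 and 0.0015.
- yellow_bottle: White round plastic bottle with a yellow band and a yellow push-pull cap (still in use, its cap is to stay up), loose and upright, about 350 g. Body 66 mm in diameter up to 91 mm, then a neck 33 mm in diameter up to 117 mm. Origin: centre of its underside; z up.
- yellow_top (a point): Centre of the flat top of the yellow cap, 32 mm in diameter: an 8 mm yellow soft-rubber pad on a 6 mm grey disc; moves with the cap. The pad yields about 1 mm for every 4 N pressed on it and springs back, so a finger goes some 2 to 3 mm farther down than the cap itself. 145 mm above the table with the cap fully up, 133 mm fully down.
- yellow_cap (a joint): How far the yellow cap is pushed down into its bottle, m: 0 fully up (open), 0.012 fully down (shut, a hard stop). Stiff sliding fit: pushing it takes about 5.5 N at the top, rising to about 9 N near the bottom, and it stays where it is left, except for creeping or springing back by well under 1 mm. Starts between 0 and 0.0015.
- jar_a: Small glass balm jar with a gold lid, 50 mm in diameter, 48 mm tall, loose bystander. Origin: centre of its underside.
- jar_b: Another such jar, 50 mm in diameter, 48 mm tall, loose bystander. Origin: centre of its underside.
- jar_c: Third such jar, 50 mm in diameter, 48 mm tall, loose bystander. Origin: centre of its underside.
- measure: Small clear glass measure, 52 mm in diameter at the rim, 55 mm tall, loose bystander. Origin: centre of its underside.
- cards: Bundle of pale yellow cards, 50 x 110 x 20 mm, loose bystander. Origin: centre of its underside.
- flask: Steel flask, 52 mm in diameter, 150 mm tall, loose bystander. Origin: centre of its underside.
Mind the look-alikes: they are no part of the job. What is shaped like the green_bottle but orange is not meant.

How it is judged:
By the outcome, as a careful person would: the job done as asked, in the order asked, and still so for the second after the job is handed in, with the robot touching nothing.
It also fails if it takes over 48 s, if anything falls off the work surface, if the arm or the gripper's body presses on something with over 40 N, if the wrist force passes 120 N, or if a joint passes its speed limit or range.

## Working session

There is one attempt and no reset: what is moved stays moved. The work goes in short steps, Python scripts to look and compute and a tool call to move; the robot and the scene stay as the last step left them, time stands still between calls to the robot, and variables do not carry over. Pictures are saved under pics/ and viewed, about 8 in all and at most 12, crops included, and the job is handed in when it is done.

Besides the shell and the picture viewer there is one more tool, called after "Emit:" as name(argument=value, ...), one argument or row to a line, values as JSON. play_rows: Moves the arm, as the interface text tells. Its arguments: {"type":"object","properties":{"steps":{"type":"array","items":{"type":"array","items":{"type":"number"}}},"newtons":{"type":"number"}},"required":["steps"]}

```bash
mkdir -p pics; ls; python3 - <<'E'
from workcell import r
import cv2,pickle
s=r.state();print(s)
for n in("top","side"):
    d=r.get_image(n);pickle.dump(d,open(f"pics/{n}0.pkl","wb"));cv2.imwrite(f"pics/{n}0.png",d["color"]);print(n,d["fx"],d["cx"],d["cy"],d["camera_from_world"].round(3).tolist())
E
```

```text
pics
{'time_s': 0.0, 'joint_positions': array([-1.44748871e+00,  5.28464247e-01,  1.43390320e+00,  1.77540359e-05,
        1.18141147e+00, -1.78499963e-01]), 'joint_vel': array([-0.00039565,  0.00131656,  0.00061151,  0.00197117, -0.00021394,
        0.0013271 ]), 'effort': array([-2.17224311e-03, -4.42361820e+01, -1.78025150e+01, -4.05635819e-04,
        8.43497372e-03, -6.78249478e-06]), 'ee_pos': array([ 185.72211621, -596.0151052 ,  230.33452268]), 'eef_rot': array([-1.09248806e-03,  9.88635531e-01,  1.50328281e-01,  3.83680944e-05]), 'force': array([-0.23233215,  0.27542632, -0.23698016]), 'wrist_torque': array([ 0.00997546, -0.03042401, -0.03348968]), 'opening': 85.15754679288264}
top 470.9268830661465 316.12353191562664 195.60849483307518 [[-0.005, -1.0, -0.021, 83.314], [-0.988, 0.008, -0.157, 565.008], [0.157, 0.02, -0.987, 1211.015], [0.0, 0.0, 0.0, 1.0]]
side 405.7351427114989 316.92309839762027 199.9149640704294 [[-0.963, -0.268, -0.011, 567.172], [-0.181, 0.678, -0.713, 125.22], [0.199, -0.685, -0.701, 935.921], [0.0, 0.0, 0.0, 1.0]]
```

View pics/top0.png

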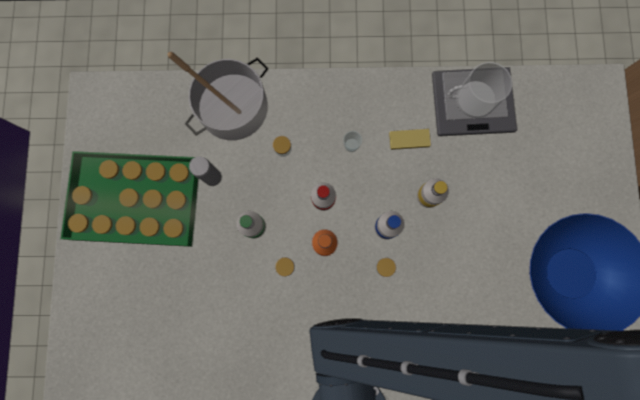

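View pics/side0.png

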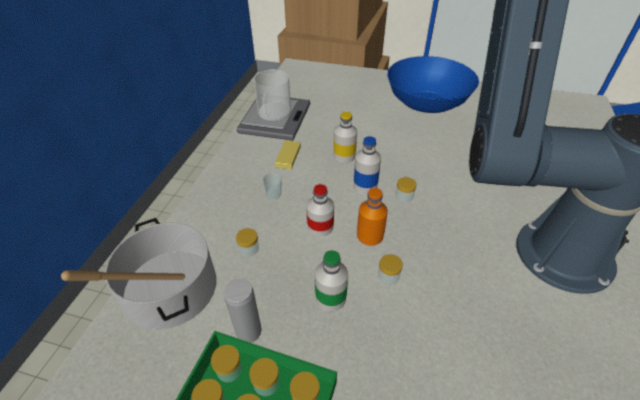

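Top view: red cap at about (323,192), green (247,222), blue (393,222) and yellow (440,187). The orange look-alike is at (324,240) and the flask at (201,168). Things that could be mistaken for a target are the orange bottle, the green tray with lids at (130,200), the blue bowl at (590,270), and the coloured bands on the bottle bodies. The side view shows the same caps: red (320,190), green (332,259), blue (369,143), yellow (346,117), orange (375,195).

```bash
cat > h.py <<'E'
import cv2,numpy as np
HUE={'red':(172,8),'green':(45,85),'blue':(105,130),'yellow':(20,32),'orange':(8,18)}
Z={'red':130,'green':145,'blue':160,'yellow':145,'orange':145}
def mask(img,c):
    h=cv2.cvtColor(img,cv2.COLOR_BGR2HSV);a,b=HUE[c];H=h[...,0]
    m=((H>=a)|(H<=b)) if a>b else ((H>=a)&(H<=b))
    return (m&(h[...,1]>110)&(h[...,2]>40)).astype(np.uint8)
def ray(d,u,v):
    T=d["camera_from_world"];R=T[:3,:3]
    return -R.T@T[:3,3], R.T@np.array([(u-d["cx"])/d["fx"],(v-d["cy"])/d["fy"],1])
def toz(d,u,v,z):
    o,k=ray(d,u,v);return o+k*(z-o[2])/k[2]
def proj(d,p):
    q=d["camera_from_world"]@np.append(p,1);return np.array([d["fx"]*q[0]/q[2]+d["cx"],d["fy"]*q[1]/q[2]+d["cy"]])
def cast(d,u,v):
    z=d["z_map"][int(round(v)),int(round(u))];o,k=ray(d,u,v);return o+k*z
def blobs(d,c,near,rad=14):
    m=mask(d["color"],c);n,l,s,ce=cv2.connectedComponentsWithStats(m)
    return [(ce[i],s[i],l==i) for i in range(1,n) if s[i][4]>15 and np.hypot(*(ce[i]-near))<rad]
E
python3 - <<'E'
from h import *;import pickle
N={'top':dict(red=(323,192),green=(247,222),blue=(393,222),yellow=(440,187),orange=(324,240)),'side':dict(red=(320,190),green=(332,259),blue=(369,143),yellow=(346,117),orange=(375,195))}
for n in N:
    d=pickle.load(open(f"pics/{n}0.pkl","rb"))
    for c,p in N[n].items():
        for ce,s,m in blobs(d,c,np.array(p)):
            P=toz(d,*ce,Z[c]); ys,xs=np.nonzero(m)
            W=np.array([cast(d,x,y) for x,y in zip(xs,ys)])
            t=W[W[:,2]>Z[c]-8]
            print(n,c,ce.round(1),s,'plane',P[:2].round(1),'zmap',cast(d,*ce).round(1),'toppts',len(t),t.mean(0).round(1) if len(t) else '',(np.ptp(t,axis=0)).round(0) if len(t) else '')
d=pickle.load(open("pics/top0.pkl","rb"))
print('flask',cast(d,201,168).round(0))
im=d["color"][130:290,180:480];cv2.imwrite("pics/crop0.png",cv2.resize(im,None,fx=2.6,fy=2.6,interpolation=cv2.INTER_CUBIC))
E
```

```text
top red [322.9 191.3] [317 186  12  12 116] plane [562.9  61.1] zmap [563.2  61.1 128.2] toppts 114 [563.   60.9 130.2] [28. 28. 10.]
top blue [393.9 221.4] [388 216  13  12 128] plane [ 483.2 -108.6] zmap [ 483.2 -108.6  159.8] toppts 128 [ 483.2 -108.6  160.1] [27. 29. 12.]
top yellow [440.2 187.1] [434 181  13  13 128] plane [ 568.2 -226.3] zmap [ 568.1 -226.1  145.7] toppts 128 [ 566.6 -223.9  154. ] [ 216.  295. 1149.]
top orange [324.2 242.3] [312 230  25  26 507] plane [435.4  58.7] zmap [435.5  58.7 144.1] toppts 154 [439.3  57.2 152.9] [  88.   32. 1149.]
side red [319.9 189.4] [314 184  13  12 121] plane [561.7  66.9] zmap [562.   65.9 129. ] toppts 115 [560.9  70.  133.7] [194. 662. 630.]
side green [331.5 257.5] [324 251  16  14 176] plane [487.6 256.1] zmap [487.9 255.  143.5] toppts 172 [487.5 257.  146.7] [119. 469. 615.]
side blue [369.4 140.9] [364 137  12   9  91] plane [482.3 -99.9] zmap [482.3 -99.8 160.1] toppts 84 [ 482.9 -103.8  158. ] [28. 26. 11.]
side yellow [346.  115.5] [341 112  11   8  75] plane [ 566.4 -217.8] zmap [ 567.2 -221.9  142.3] toppts 67 [ 567.7 -222.6  142.9] [28. 28.  9.]
side orange [374.7 193.3] [368 187  14  13 138] plane [439.7  64. ] zmap [439.7  64.  145. ] toppts 132 [439.8  62.  143.9] [29. 32. 11.]
flask [620. 362. 153.]
```

View pics/crop0.png

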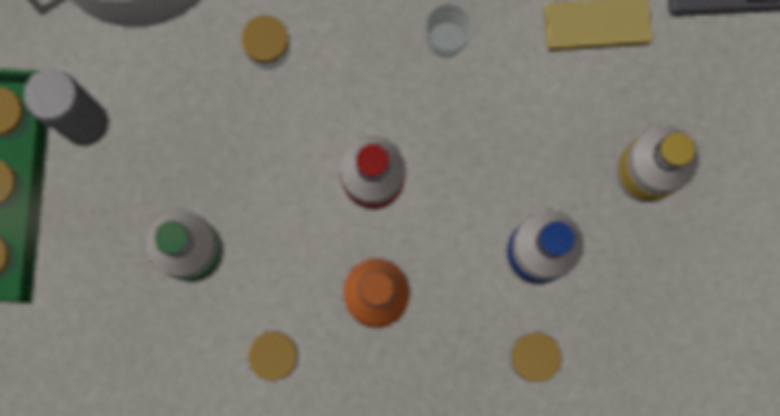

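The close crop confirms the choice: red cap at crop (373,160), green (173,239), blue (556,239). Orange (377,290) and yellow (677,150) are not to be touched.

```bash
cat >> h.py <<'E'
from scipy.spatial.transform import Rotation as Ro
def shift(s,xyz):
    w,x,y,z=s["eef_rot"];return (Ro.from_quat([x,y,z,w]).inv().apply(np.array(xyz)-s["ee_pos"])/10).round(2)
E
python3 - <<'E'
from h import *;import pickle
from workcell import r
d=pickle.load(open("pics/top0.pkl","rb"));h=cv2.cvtColor(d["color"],cv2.COLOR_BGR2HSV)
print(h[222,246])
m=((h[...,0]>40)&(h[...,0]<90)&(h[...,1]>70)).astype(np.uint8)
n,l,s,ce=cv2.connectedComponentsWithStats(m)
for i in range(1,n):
    if abs(ce[i]-[246,222]).max()<15: print(ce[i],s[i],toz(d,*ce[i],145),cast(d,*ce[i]))
S=r.state();print(shift(S,(563,62,200)))
E
```

```text
[65 89 95]
[245.51041667 221.13541667] [241 216  11  11  96] [488.02056894 250.30698786 145.        ] [488.09201714 250.4232709  144.32215735]
[258.45454545 234.45454545] [255 232   7   5  11] [455.31107627 218.15148474 145.        ] [461.15726939 229.07324502  68.82328892]
[ 55.58 -51.61   3.16]
```

Emit:
play_rows(
  steps=[
    [4,-3.7,0.2,0,0,0,0],
    [8,-7.4,0.4,0,0,0,0],
    [12,-11.1,0.6,0,0,0,0],
    [16,-14.9,0.8,0,0,0,0],
    [20,-18.6,1,0,0,0,0],
    [24,-22.3,1.2,0,0,0,0],
    [28,-26,1.4,0,0,0,0],
    [32,-29.7,1.6,0,0,0,0],
  ],
)

```text
time_s: 1.1
ee_pos: [403.6, -216.4, 215.1]
eef_rot: [-0.0, 0.989, 0.15, -0.0]
force: [0.8, -0.4, 0.5]
opening: -0.1
```

Emit:
play_rows(
  steps=[
    [4,-3.7,0.2,0,0,0,0],
    [8,-7.4,0.4,0,0,0,0],
    [12,-11.1,0.6,0,0,0,0],
    [16,-14.9,0.9,0,0,0,0],
    [20,-18.6,1.2,0,0,0,0],
    [23.6,-21.9,1.5,0,0,0,0],
    [23.6,-21.9,1.5,0,0,0,0],
    [23.6,-21.9,1.5,0,0,0,0],
  ],
)

```text
time_s: 2.1
ee_pos: [562.5, 61.1, 199.8]
eef_rot: [0.0, 0.989, 0.151, -0.001]
force: [0.3, -0.1, 0.0]
opening: -0.1
```

```bash
cat > look.py <<'E'
import sys;from h import *;from workcell import r
c=sys.argv[1];xyz=[float(a) for a in sys.argv[2:5]];out=sys.argv[5] if len(sys.argv)>5 else None
s=r.state();print(s["time_s"],s["ee_pos"].round(1),s["eef_rot"].round(4),s["force"].round(1),s["opening"],s["joint_positions"].round(2));print('shift',shift(s,xyz))
for n in("top","side","wrist"):
    d=r.get_image(n);p=proj(d,np.array(xyz));
    print(n,p.round(0))
    for ce,S,m in blobs(d,c,p,40):
        ys,xs=np.nonzero(m);W=np.array([cast(d,x,y) for x,y in zip(xs,ys)]);t=W[abs(W[:,2]-Z[c]+6)<14]
        print('  ',ce.round(1),S,toz(d,*ce,xyz[2]).round(1),'n',len(t),'zpct',np.percentile(t[:,2],[50,75,90]).round(1) if len(t) else '')
    if out: cv2.imwrite(f"pics/{out}_{n}.png",d["color"])
E
python3 look.py red 563 62 130 a
```

```text
2.1 [562.5  61.1 199.8] [ 0.000e+00  9.886e-01  1.507e-01 -9.000e-04] [ 0.3 -0.1  0. ] -0.05188359390447822 [-0.09  0.49  1.61 -0.    1.04  1.18]
shift [ 0.09 -0.07  6.98]
top [322. 191.]
   [323.  194.3] [318 192  11   6  50] [555.1  60.7 130. ] n 40 zpct [130.4 131.8 132.1]
side [320. 188.]
   [319.9 189.4] [314 184  13  12 121] [561.7  66.9 130. ] n 121 zpct [128.8 129.5 130.1]
   [319.9 224.3] [307 216  27  15 240] [534.  168.4 130. ] n 0 zpct 
wrist [321. 213.]
   [323.6 209.5] [ 304  190   40   40 1237] [566.5  61.  130. ] n 1226 zpct [128.7 129.2 129.6]
```

Emit:
play_rows(
  steps=[
    [0.2,0.05,2,0,0,0,0],
    [0.2,0.05,4,0,0,0,0],
    [0.2,0.05,5.5,0,0,0,0],
    [0.2,0.05,6.3,0,0,0,0],
    [0.2,0.05,6.5,0,0,0,0],
    [0.2,0.05,6.5,0,0,0,0],
  ],
)

```text
time_s: 3.0
ee_pos: [565.7, 61.3, 135.6]
eef_rot: [0.0, 0.989, 0.15, 0.0]
force: [0.3, 0.1, 0.9]
opening: 0.2
```

Emit:
play_rows(
  steps=[
    [0,0,0.2,0,0,0,0],
    [0,0,0.4,0,0,0,0],
    [0,0,0.6,0,0,0,0],
    [0,0,0.8,0,0,0,0],
    [0,0,1.0,0,0,0,0],
    [0,0,1.0,0,0,0,0],
  ],
)

```text
time_s: 3.75
ee_pos: [565.5, 61.4, 125.9]
eef_rot: [0.0, 0.989, 0.15, 0.0]
force: [-0.6, -0.2, 5.4]
opening: -0.6
```

Emit:
play_rows(
  steps=[
    [0,0,0.15,0,0,0,0],
    [0,0,0.3,0,0,0,0],
    [0,0,0.45,0,0,0,0],
    [0,0,0.6,0,0,0,0],
    [0,0,0.75,0,0,0,0],
    [0,0,0.85,0,0,0,0],
    [0,0,0.85,0,0,0,0],
  ],
)

```text
time_s: 4.62
ee_pos: [565.5, 61.4, 117.9]
eef_rot: [0.0, 0.989, 0.15, 0.0]
force: [-2.1, 0.1, 8.8]
opening: 0.0
```

Emit:
play_rows(
  steps=[
    [0,0,0.05,0,0,0,0],
    [0,0,0.1,0,0,0,0],
    [0,0,0.15,0,0,0,0],
    [0,0,0.15,0,0,0,0],
  ],
)

```text
time_s: 5.12
ee_pos: [565.6, 61.4, 116.5]
eef_rot: [0.0, 0.989, 0.15, 0.0]
force: [-1.2, -0.4, 8.7]
opening: 0.2
```

Emit:
play_rows(
  steps=[
    [0,0,0.05,0,0,0,0],
    [0,0,0.1,0,0,0,0],
    [0,0,0.1,0,0,0,0],
  ],
)

```text
time_s: 5.5
ee_pos: [565.6, 61.4, 115.7]
eef_rot: [0.0, 0.989, 0.15, 0.0]
force: [-2.3, -0.1, 10.0]
opening: 0.0
```

Emit:
play_rows(
  steps=[
    [0,0,0.05,0,0,0,0],
    [0,0,0.08,0,0,0,0],
    [0,0,0.08,0,0,0,0],
  ],
)

```text
time_s: 5.88
ee_pos: [565.6, 61.4, 115.2]
eef_rot: [0.0, 0.989, 0.15, 0.001]
force: [-3.6, -0.0, 11.6]
opening: 0.2
```

Emit:
play_rows(
  steps=[
    [0,0,0.06,0,0,0,0],
    [0,0,0.06,0,0,0,0],
  ],
)

```text
time_s: 6.12
ee_pos: [565.6, 61.4, 114.8]
eef_rot: [0.0, 0.989, 0.15, 0.001]
force: [-3.2, 0.2, 12.9]
opening: -0.1
```

Emit:
play_rows(
  steps=[
    [0,0,-0.5,0,0,0,0],
    [0,0,-2,0,0,0,0],
    [0,0,-4,0,0,0,0],
    [0,0,-6.5,0,0,0,0],
    [0,0,-8.5,0,0,0,0],
    [0,0,-8.5,0,0,0,0],
  ],
)

```text
time_s: 6.88
ee_pos: [566.7, 61.3, 199.8]
eef_rot: [0.001, 0.989, 0.15, 0.002]
force: [-0.0, 0.1, -0.3]
opening: -0.4
```

```bash
python3 look.py red 564 61 118; python3 - <<'E'
from h import *;from workcell import r
print(shift(r.state(),(488,251,205)))
E
```

```text
6.875 [566.7  61.3 199.8] [5.000e-04 9.886e-01 1.504e-01 2.200e-03] [-0.   0.1 -0.3] -0.3820546767118953 [-0.09  0.49  1.61  0.    1.04  1.18]
shift [-0.3  -0.07  8.18]
top [323. 192.]
   [323.2 193.4] [318 190  11   8  68] [559.4  60.3 118. ] n 55 zpct [119.5 120.7 121.3]
side [320. 191.]
   [319.9 193.1] [314 188  13  11 119] [561.9  66.5 118. ] n 111 zpct [117.6 118.3 119.2]
   [319.9 224.3] [307 216  27  15 240] [536.8 158.1 118. ] n 0 zpct 
wrist [323. 212.]
   [324.1 209.6] [ 305  191   39   38 1146] [566.3  61.  118. ] n 1128 zpct [117.3 117.7 118.1]
[ -1.69 -20.39  -0.77]
```

Emit:
play_rows(
  steps=[
    [-0.4,-4.1,-0.2,0,0,0,0],
    [-0.8,-8.2,-0.4,0,0,0,0],
    [-1.2,-12.3,-0.6,0,0,0,0],
    [-1.5,-16.4,-0.7,0,0,0,0],
    [-1.7,-19.5,-0.7,0,0,0,0],
    [-1.7,-20.4,-0.7,0,0,0,0],
    [-1.7,-20.4,-0.7,0,0,0,0],
  ],
)

```text
time_s: 7.9
ee_pos: [488.2, 251.0, 204.2]
eef_rot: [0.0, 0.989, 0.151, -0.001]
force: [-0.3, -1.1, 0.6]
opening: -0.1
```

```bash
python3 look.py green 488 251 145
```

```text
7.9 [488.2 251.  204.2] [ 3.000e-04  9.886e-01  1.508e-01 -6.000e-04] [-0.3 -1.1  0.6] -0.14623353761594324 [ 0.27  0.46  1.65 -0.    1.03  1.54]
shift [-0.02 -0.01  5.92]
top [245. 221.]
side [332. 255.]
   [331.4 257.6] [324 251  16  14 178] [487.7 256.3 145. ] n 177 zpct [143.2 144.1 145. ]
wrist [322. 220.]
   [322.5 214.6] [ 302  195   42   41 1308] [492.  251.5 145. ] n 1304 zpct [143.1 143.6 144. ]
```

Emit:
play_rows(
  steps=[
    [0.2,0.05,2,0,0,0,0],
    [0.2,0.05,4,0,0,0,0],
    [0.2,0.05,5.1,0,0,0,0],
    [0.2,0.05,5.5,0,0,0,0],
    [0.2,0.05,5.5,0,0,0,0],
  ],
)

```text
time_s: 8.68
ee_pos: [490.9, 251.0, 150.0]
eef_rot: [0.0, 0.989, 0.15, 0.0]
force: [0.6, 0.3, 0.9]
opening: -0.5
```

Emit:
play_rows(
  steps=[
    [0,0,0.2,0,0,0,0],
    [0,0,0.4,0,0,0,0],
    [0,0,0.6,0,0,0,0],
    [0,0,0.8,0,0,0,0],
    [0,0,0.95,0,0,0,0],
    [0,0,1.1,0,0,0,0],
    [0,0,1.25,0,0,0,0],
    [0,0,1.25,0,0,0,0],
  ],
)

```text
time_s: 9.68
ee_pos: [490.7, 251.3, 138.2]
eef_rot: [-0.0, 0.989, 0.15, 0.0]
force: [-0.4, -0.2, 6.5]
opening: -0.1
```

Emit:
play_rows(
  steps=[
    [0,0,0.15,0,0,0,0],
    [0,0,0.3,0,0,0,0],
    [0,0,0.45,0,0,0,0],
    [0,0,0.55,0,0,0,0],
    [0,0,0.65,0,0,0,0],
    [0,0,0.72,0,0,0,0],
    [0,0,0.72,0,0,0,0],
  ],
)

```text
time_s: 10.55
ee_pos: [490.7, 251.3, 131.4]
eef_rot: [-0.0, 0.989, 0.15, 0.0]
force: [-1.6, -0.6, 7.8]
opening: 0.1
```

Emit:
play_rows(
  steps=[
    [0,0,0.05,0,0,0,0],
    [0,0,0.1,0,0,0,0],
    [0,0,0.13,0,0,0,0],
    [0,0,0.13,0,0,0,0],
  ],
)

```text
time_s: 11.05
ee_pos: [490.8, 251.3, 130.4]
eef_rot: [-0.0, 0.989, 0.15, 0.001]
force: [-1.3, -0.7, 9.9]
opening: -0.1
```

Emit:
play_rows(
  steps=[
    [0,0,0.05,0,0,0,0],
    [0,0,0.09,0,0,0,0],
    [0,0,0.09,0,0,0,0],
  ],
)

```text
time_s: 11.42
ee_pos: [490.9, 251.4, 129.9]
eef_rot: [-0.0, 0.989, 0.15, 0.001]
force: [-3.0, -1.3, 12.8]
opening: -0.4
```

Emit:
play_rows(
  steps=[
    [0,0,-0.5,0,0,0,0],
    [0,0,-2,0,0,0,0],
    [0,0,-4,0,0,0,0],
    [0,0,-6.5,0,0,0,0],
    [0,0,-8.5,0,0,0,0],
    [0,0,-8.5,0,0,0,0],
  ],
)

```text
time_s: 12.18
ee_pos: [491.8, 251.6, 214.9]
eef_rot: [-0.0, 0.989, 0.15, 0.002]
force: [-0.3, -0.3, 0.4]
opening: 0.4
```

```bash
python3 look.py green 489 251 133; python3 - <<'E'
from h import *;from workcell import r
print(shift(r.state(),(484,-108,220)))
E
```

```text
12.175 [491.8 251.6 214.9] [-3.000e-04  9.886e-01  1.503e-01  2.200e-03] [-0.3 -0.3  0.4] 0.38404037117226986 [0.27 0.45 1.64 0.   1.05 1.54]
shift [-0.32 -0.03  8.19]
top [246. 221.]
side [331. 259.]
   [331.3 261.1] [324 254  16  15 175] [487.9 255.4 133. ] n 172 zpct [132.6 133.5 134.1]
   [330.4 298. ] [316 288  30  18 279] [470.1 332.9 133. ] n 0 zpct 
wrist [323. 212.]
   [323.3 209.3] [ 305  191   38   38 1116] [491.5 251.3 133. ] n 1111 zpct [132.3 132.8 133.2]
[-11.23  34.1   -0.75]
```

Emit:
play_rows(
  steps=[
    [-1.4,4.3,-0.1,0,0,0,0],
    [-2.8,8.6,-0.2,0,0,0,0],
    [-4.2,12.9,-0.3,0,0,0,0],
    [-5.6,17.1,-0.4,0,0,0,0],
    [-7,21.4,-0.5,0,0,0,0],
    [-8.4,25.7,-0.6,0,0,0,0],
    [-9.8,30,-0.7,0,0,0,0],
    [-11.2,34.1,-0.7,0,0,0,0],
  ],
)

```text
time_s: 13.32
ee_pos: [484.3, -109.0, 219.0]
eef_rot: [-0.001, 0.989, 0.15, -0.001]
force: [-0.2, 0.1, 0.6]
opening: 0.1
```

Emit:
play_rows(
  steps=[
    [0,0,0,0,0,0,0],
    [0,0,0,0,0,0,0],
  ],
)

```text
time_s: 13.58
ee_pos: [484.2, -107.1, 219.1]
eef_rot: [-0.001, 0.989, 0.15, -0.001]
force: [0.4, 0.4, 0.1]
opening: 0.1
```

```bash
python3 look.py blue 484 -108 160
```

```text
13.575 [ 484.2 -107.1  219.1] [-9.000e-04  9.887e-01  1.500e-01 -1.000e-03] [0.4 0.4 0.1] 0.05387628882364698 [-0.44  0.37  1.76  0.    1.01  0.83]
shift [-0.03  0.09  5.91]
top [394. 221.]
   [393.6 225.8] [390 224   8   4  21] [ 472.8 -107.6  160. ] n 15 zpct [160.2 161.4 161.9]
side [369. 139.]
   [369.4 140.9] [364 137  12   9  92] [482.2 -99.8 160. ] n 91 zpct [158.3 159.3 160. ]
wrist [325. 220.]
   [327.4 217.1] [ 307  197   42   41 1337] [ 486.7 -109.   160. ] n 1321 zpct [158.6 159.1 159.5]
```

Emit:
play_rows(
  steps=[
    [0.1,0.2,2,0,0,0,0],
    [0.1,0.2,4,0,0,0,0],
    [0.1,0.2,5.1,0,0,0,0],
    [0.1,0.2,5.5,0,0,0,0],
    [0.1,0.2,5.5,0,0,0,0],
  ],
)

```text
time_s: 14.35
ee_pos: [486.7, -109.1, 165.1]
eef_rot: [0.0, 0.989, 0.151, 0.0]
force: [-0.1, 0.2, -0.4]
opening: 0.0
```

Emit:
play_rows(
  steps=[
    [0,0,0.2,0,0,0,0],
    [0,0,0.4,0,0,0,0],
    [0,0,0.6,0,0,0,0],
    [0,0,0.8,0,0,0,0],
    [0,0,0.95,0,0,0,0],
    [0,0,1.1,0,0,0,0],
    [0,0,1.25,0,0,0,0],
    [0,0,1.25,0,0,0,0],
  ],
)

```text
time_s: 15.35
ee_pos: [486.7, -109.4, 153.2]
eef_rot: [0.0, 0.989, 0.15, 0.0]
force: [-1.3, 0.8, 5.3]
opening: -0.2
```

Emit:
play_rows(
  steps=[
    [0,0,0.15,0,0,0,0],
    [0,0,0.3,0,0,0,0],
    [0,0,0.45,0,0,0,0],
    [0,0,0.55,0,0,0,0],
    [0,0,0.65,0,0,0,0],
    [0,0,0.7,0,0,0,0],
    [0,0,0.7,0,0,0,0],
  ],
)

```text
time_s: 16.23
ee_pos: [486.8, -109.5, 146.5]
eef_rot: [0.0, 0.989, 0.15, 0.0]
force: [-2.5, 0.7, 8.2]
opening: 0.2
```

Emit:
play_rows(
  steps=[
    [0,0,0.05,0,0,0,0],
    [0,0,0.1,0,0,0,0],
    [0,0,0.13,0,0,0,0],
    [0,0,0.13,0,0,0,0],
  ],
)

```text
time_s: 16.73
ee_pos: [486.8, -109.5, 145.4]
eef_rot: [0.0, 0.989, 0.15, 0.001]
force: [-1.1, 0.6, 9.9]
opening: -0.1
```

Emit:
play_rows(
  steps=[
    [0,0,0.05,0,0,0,0],
    [0,0,0.09,0,0,0,0],
    [0,0,0.09,0,0,0,0],
  ],
)

```text
time_s: 17.1
ee_pos: [486.9, -109.5, 144.8]
eef_rot: [0.0, 0.989, 0.15, 0.001]
force: [-2.5, 1.3, 11.9]
opening: -0.1
```

Emit:
play_rows(
  steps=[
    [0,0,-0.5,0,0,0,0],
    [0,0,-2,0,0,0,0],
    [0,0,-4,0,0,0,0],
    [0,0,-6.5,0,0,0,0],
    [0,0,-7.5,0,0,0,0],
    [0,0,-7.5,0,0,0,0],
  ],
)

```text
time_s: 17.85
ee_pos: [486.7, -109.4, 218.6]
eef_rot: [0.0, 0.989, 0.15, 0.0]
force: [-0.0, -0.1, -0.1]
opening: 0.3
```

```bash
python3 look.py blue 485 -109 148
```

```text
17.85 [ 486.7 -109.4  218.6] [3.000e-04 9.886e-01 1.503e-01 5.000e-04] [-0.  -0.1 -0.1] 0.29064120005023975 [-0.45  0.38  1.76  0.    1.01  0.82]
shift [-0.16 -0.1   7.06]
top [393. 221.]
   [394.  225.3] [390 223   9   5  33] [ 475.  -110.3  148. ] n 24 zpct [148.9 150.7 152.1]
side [369. 143.]
   [368.9 144.5] [364 140  11   9  84] [ 482.6 -101.5  148. ] n 79 zpct [147.4 148.3 149.1]
   [365.5 179.6] [354 170  25  18 301] [466.6  28.3 148. ] n 0 zpct 
wrist [323. 216.]
   [323.5 214.3] [ 304  195   40   39 1233] [ 486.4 -109.2  148. ] n 1218 zpct [147.3 147.7 148.1]
```

Emit:
play_rows(
  steps=[
    [-1.6,5,-1,0,0,0,0],
    [-3.2,10,-2,0,0,0,0],
    [-4.8,15,-2,0,0,0,0],
    [-6.5,20,-2,0,0,0,0],
    [-8,25,-2,0,0,0,0],
    [-9.5,30,-2,0,0,0,0],
    [-9.5,30,-2,0,0,0,0],
  ],
)

```text
time_s: 18.88
ee_pos: [484.2, -428.0, 236.6]
eef_rot: [0.0, 0.989, 0.148, -0.0]
force: [-0.6, 0.7, -0.2]
opening: 0.2
```

```bash
python3 - <<'E'
from h import *;from workcell import r;import pickle
s=r.state();print(s["time_s"],s["ee_pos"],s["force"])
N={'top':dict(red=(323,192),green=(247,222),blue=(393,222),yellow=(440,187)),'side':dict(red=(320,190),green=(332,259),blue=(369,143),yellow=(346,117))}
ims=[]
for n in N:
    d=r.get_image(n);o=pickle.load(open(f"pics/{n}0.pkl","rb"))
    for c,p in N[n].items():
        for k in(o,d):
            for ce,S,m in blobs(k,c,np.array(p),50):
                ys,xs=np.nonzero(m);W=np.array([cast(k,x,y) for x,y in zip(xs,ys)])
                print(n,c,'new' if k is d else 'old',ce.round(1),S[4],np.percentile(W[:,2],[50,75,90]).round(1))
    ims.append(d["color"])
cv2.imwrite("pics/end.png",np.vstack([ims[0][110:300],ims[1][60:]]))
E
```

```text
18.875 [ 484.2026174  -427.99551856  236.56236221] [-0.56729804  0.66803026 -0.17829094]
top red old [322.9 191.3] 116 [130.2 131.7 133. ]
top red new [323.1 192.2] 113 [118.9 120.5 121.7]
top blue old [393.9 221.4] 128 [160.2 161.6 162.6]
top blue old [378.9 232.5] 18 [51.9 57.1 59.2]
top blue new [393.3 221.8] 120 [149.2 150.7 151.8]
top blue new [378.9 232.4] 16 [51.4 56.7 57.8]
top yellow old [440.2 187.1] 128 [145.3 146.7 148.2]
top yellow old [423.3 199.8] 71 [43.9 54.2 59.3]
top yellow new [440.2 187.1] 128 [145.5 147.3 148.8]
top yellow new [423.3 199.8] 71 [44.2 52.8 58.7]
side red old [319.9 189.4] 121 [128.6 129.6 131. ]
side red old [319.9 224.3] 240 [35.9 43.4 48.4]
side red new [319.9 193.1] 119 [117.3 118.2 118.9]
side red new [319.9 224.3] 240 [35.1 43.1 48.8]
side green old [331.5 257.5] 176 [143.4 144.4 145.1]
side green old [330.4 297.9] 281 [42.7 52.3 56.8]
side green new [331.3 261.1] 173 [132.6 133.4 134. ]
side green new [330.4 297.9] 282 [42.7 51.7 57.2]
side blue old [369.4 140.9] 91 [158.4 159.4 160.1]
side blue old [365.5 179.6] 300 [48.7 60.3 66.9]
side blue new [368.9 144.5] 84 [147.3 147.9 148.7]
side blue new [365.6 179.6] 302 [49.5 60.6 67.6]
side yellow old [346.  115.5] 75 [143.2 144.6 145.2]
side yellow old [344.4 149.6] 243 [42.4 52.5 58.7]
side yellow new [346.  115.5] 75 [143.1 144.4 145.2]
side yellow new [344.3 149.7] 244 [42.4 52.6 58.5]
```

View pics/end.png

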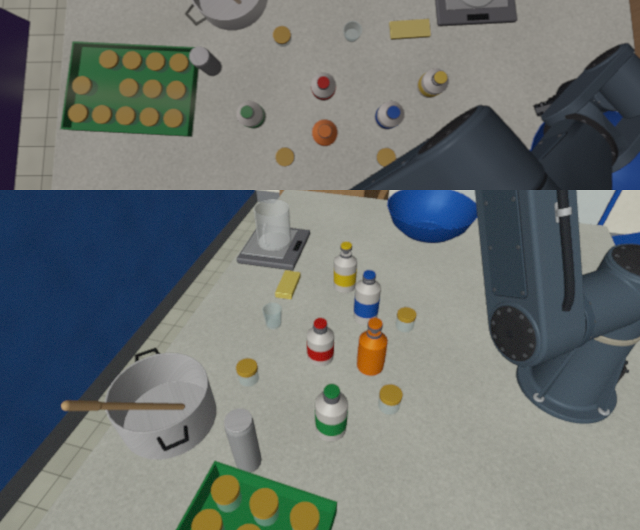

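The final view shows the red, green and blue caps down and the yellow and orange ones up. Every bottle and bystander is where it was, and the arm is clear.

```bash
python3 -c "
from workcell import r;print(r.sign_off())"
```

```text
the job is handed in; nothing more can be done
None
```

I pressed the red cap fully down, then the green, then the blue, with the shut fingertips. The highest pressing force read was about 13 N. I handed the job in about 19 s into the 48 s limit.

**Caps:** the last wrist views put the cap tops at about 117.7, 132.8 and 147.7 mm, against 118, 133 and 148 mm fully down. The force rose at the end of each press as it would at the hard stop.

**Everything else:** the colour bands I could compare had not shifted beyond noise. The yellow cap measured as at the start, and the orange look-alike and other things look undisturbed in the final picture.

**Disagreements:** my colour mask was too strict for the green cap in the top view, so its final height rests on the side and wrist views. The top view read the red and blue caps about 1 mm higher than the other two views did, which I put down to depth noise. Top and wrist views differed by about 3–4 mm in x on the cap centres. I aimed roughly between them, well inside the 32 mm pads.

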